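Shut a recessed drain valve with a T-key

ROBOT

A 7-joint arm with a two-finger parallel gripper is mounted at the origin on the work surface; the furniture and walls round the work are solid. World frame = base frame: x ahead of the robot, y to its left, z up, the work surface at z = 0. Lengths are in m, angles in rad, forces in N, time in s.
With the tool pointing down it reaches from about 0.4 to 0.85 m from the base axis. Payload 4.4 kg.
Tool frame: the origin (TCP) lies midway between the tips of the shut fingers; the grasp point (between the pads) lies 19 mm behind it; z points along the fingers, y is the line along which they close (so a half turn about z gives the same grasp; the last joint's range is limited). The gripper opens to 94 mm and grips with 3 to 60 N. Pads are 16 mm wide; open, the fingers measure 119 mm over their backs; the gripper's body (75 mm by 177 mm) begins 78 mm behind the grasp point.
Start: joints at [1.203, 0.628, 0.038, 1.517, -0.027, 0.996, -0.02], TCP at [0.193, -0.621, 0.181] pointing down, gripper open.
Joint ranges: [-3.06, 3.06], [-0.37, 2.12], [-1.25, 1.32], [0.18, 2.47], [-1.1, 4.24], [0.23, 1.98], [-2.94, 2.94]. Speed limits (rad/s): [2.57, 2.57, 3.14, 3.14, 3.14, 3.14, 3.14].

INTERFACE

Orientations are given as a rotation vector (axis times angle).
In Python, from rig import sensors, viewer, order gives the robot as it stands. The module is installed in compiled form; this text tells all that it offers.
- The arm moves only by the shell command python3 -m creep 'ROWS' [OPENING]. ROWS is text: rows parted by semicolons, each of 6 numbers parted by spaces: the shift along the world's x, y, z in m, then the turn, a rotation vector about the world's x, y, z in rad. A call has 1 to 5 rows; each row shifts and turns the commanded pose from where the row before left it; what a row does not reach is not made up. A row lasts 1/8 s, in which the tool goes at most 62.5 mm and 10.7 degrees, less where a joint would pass 70% of its speed; a pose out of reach is approached as far as the arm can. A call with a gripper value outside its range is refused whole. OPENING is the finger opening in m, from 0 to 0.094, set as the call begins (- or left out, the last holds). The fingers move at their own pace and stop on an object; the grip force is fixed at half the most. Time passes only in rows, so rows that do not move let the fingers close. It gives the time, the measured TCP pose, the force, the opening and the grip force at its end, in the units of the state.
- sensors.read_state(): the state, without advancing time (a new reading comes with each control period).
- viewer.snapshot(name): name is "side" or "top"; returns a dict with "frame" (480x640x3 uint8, red, green, blue), "vfov" (degrees; the focal length in pixels is half the picture's height over the tangent of half this angle, whatever the lens; pixels are square), "cx", "cy" (the principal point, pixels), "extrinsics" (4x4, takes a point from world to camera coordinates). Camera axes: x right, y up, looking along -z (the intrinsics and any distortion apply to the point x, -y, -z); pixel columns grow to the right and rows downward; lengths in m; the calibration is good to about 2 mm. A picture is of the moment at which its call begins. There is no depth.
- order.finish_job(): hands the job in; it is judged then, once.
The state is a dict: "t": time; "joint_positions": joint angles; "joint_velocities": joint speeds; "tau": joint torques, N m; "tool_pos": TCP position; "tool_rot": TCP orientation; "ft_force": force on the tool from outside, world axes, zero at the start; "ft_torque": the same for the moment, N m; "finger_gap": finger opening in m; "grasp_force": force on a finger pad.
Only numpy, scipy, OpenCV 4.12 (cv2) and the standard library are available. Lean on these libraries where they do the work, as an engineer would, in place of code of your own. Each camera call takes 0.05 s, during which the arm holds its last target. There are 200 camera calls.

TASK

Shut the drain valve at the bottom of the deep shaft: take the T-key from its stand, lower it gently down the shaft and feel for the square stem until the key drops fully over it, then turn it clockwise (seen from above) until the valve comes up against its stop, without forcing it. Let go and leave the key standing upright, fully down on the stem; do not disturb the glassware and pot nearby.

Things in the scene. Friction and masses are not known exactly. Their poses are not given: they have to be found in the camera images.
- key_handle (a point): Centre of the T-key's crossbar. Key: dark steel, loose, 173 mm tall, 0.2-0.33 kg, starts upright in its stand. Crossbar: flat-sided, 116 mm long (along this point's x), 14 mm wide (y), 16 mm high (z, up along the shank). Grip it firmly from above at its middle; the shank under it is a 12 mm round bar.
- key_foot (a point): Centre of the underside of the key's socket head, on the key's axis 165 mm below the crossbar's centre, same axes. Head: 41 mm across its bevelled corners, with a square socket open downward, 24.4 mm across flats, 20 mm deep, flats parallel to the crossbar (and so at every quarter turn).
- t_key: The same T-key; its origin is the centre of the underside of its socket head, x along the crossbar, z up the shank.
- key_stand: Grey plastic block, 84 x 76 x 45 mm, fixed, origin at the centre of its underside, z up. A round hole in its middle, 43.5 mm wide and 35 mm deep, holds the key's foot at the start (foot 10 mm above the bench); the key is drawn out straight up.
- valve_body: Grey metal drain valve, fixed, origin under the shaft's axis on the bench, z up. Base plate 120 x 110 mm; pipe stubs along +y and -y with brass ends 70 mm from the axis; upright round shaft 125 mm high. It bears at most 45 N from the key while the key is not yet home.
- shaft_mouth (a point): Centre of the top of the shaft, 125 mm above the bench. The mouth is 60 mm wide and narrows within 14 mm to the bore, 42.6 mm wide. On the axis at the bottom stands a steel square stem, 22 mm across flats, its top 89 mm below this point.
- stem_top (a point): Centre of the square stem's top, 36 mm above the bench (its axes tell nothing of the flats). The square is clamped on the valve at an unknown angle: its flats may point any way. A key out of line by more than about 6 degrees rests on top, its foot here; in line it drops up to 20 mm further over the square and is then home.
- valve (a joint): Turn of the valve, rad: grows clockwise seen from above, 1.5 = fully shut at the stop, 0 = other stop, starts at 0.1 to 0.5. Turning takes about 0.12 N m; it stays where left. It does not tell where the square's flats point. The key has about 6 degrees of play on the square. Do not force it at the stop with more than about 0.5 N m.
- glass_vial_mid (a point): Middle of a loose clear glass vial, 41 mm wide and 52 mm high, a bystander.
- white_pot_mid (a point): Middle of a loose white pot, 47 mm wide and 54 mm high, a bystander.
- measuring_cylinder_mid (a point): Middle of a loose measuring cylinder, 40 mm wide and 170 mm high, a bystander.

How it is judged:
On the way, in this order (a step that is already met when the one before it is completed fails the run):
1. the key is home on the square stem (z of key_foot in the frame of shaft_mouth below -0.103 m and horizontal distance between key_foot and shaft_mouth below 0.005 m and value of joint valve below 1.3 rad), for 0.1 s.
2. the valve has been turned to its stop with the key on the stem (value of joint valve above 1.44 rad and z of key_foot in the frame of shaft_mouth below -0.103 m), for 0.1 s.
At the end, for the whole second after the job is handed in: The valve is shut to within 0.06 rad of its stop (joint above 1.44), and the released key stands still, upright within 0.1 rad, fully down on the stem (foot at least 103 mm below the mouth and within 5 mm of the shaft's axis) (all of step 2 and horizontal distance between key_foot and shaft_mouth below 0.005 m and angle between key_handle's own z axis and vertical below 0.1 rad and linear speed of t_key below 0.02 m/s); the robot touches nothing.
It fails at once if the key is rammed, before it is home, on the stem's top or shaft (more than 45 N) (contact force between t_key and valve_body above 45 N and z of key_foot in the frame of shaft_mouth above -0.1 m).
It fails at once if the stem is forced (contact force between t_key and valve_body above 120 N).
It fails at once if a bystander is pushed more than 15 mm or tipped (distance of any of glass_vial_mid, white_pot_mid, measuring_cylinder_mid from where it was at the start of the episode above 0.015 m).
It also fails if it takes over 72 s, if anything falls off the work surface, if the arm or the gripper's body presses on something with over 40 N, if the wrist force passes 120 N, or if a joint passes its speed limit or range.

## Working session

There is one attempt and no reset: what is moved stays moved. The work goes in short steps, Python scripts to look and compute and a shell command to move; the robot and the scene stay as the last step left them, time stands still between calls to the robot, and variables do not carry over. Pictures are saved under pics/ and viewed, at most 13 in all, crops included, and the job is handed in when it is done.

```bash
mkdir -p pics; cat > h.py <<'E'
import numpy as np, cv2
from rig import sensors, viewer, order
def snap(n,f):
    s=viewer.snapshot(n); cv2.imwrite('pics/'+f,s['frame'][...,::-1])
    np.save(f'pics/{n}.npy',s,allow_pickle=True); return s
def load(n): return np.load(f'pics/{n}.npy',allow_pickle=True).item()
def ray(s,u,v):
    f=240/np.tan(np.radians(s['vfov'])/2); E=np.array(s['extrinsics'])
    d=np.array([(u-s['cx'])/f,-(v-s['cy'])/f,-1]); R=E[:3,:3]
    return -R.T@E[:3,3], R.T@d
def onz(s,u,v,z):
    o,d=ray(s,u,v); return o+d*(z-o[2])/d[2]
def tri(a,b):
    A=[];B=[]
    for s,u,v in(a,b):
        o,d=ray(s,u,v); d/=np.linalg.norm(d); P=np.eye(3)-np.outer(d,d); A.append(P);B.append(P@o)
    return np.linalg.lstsq(np.vstack(A),np.hstack(B),rcond=None)[0]
def proj(s,p):
    f=240/np.tan(np.radians(s['vfov'])/2); c=(np.array(s['extrinsics'])@np.r_[p,1])[:3]
    return s['cx']+f*c[0]/-c[2], s['cy']+f*-c[1]/-c[2]
E
python3 - <<'E'
from h import *
for n in('side','top'):
    s=snap(n,n+'0.png'); print(n,s['vfov'],s['cx'],s['cy'],[k for k in s]); print(np.round(s['extrinsics'],3)); print(ray(s,320,240))
print(sensors.read_state())
E
```

```text
side 45.59550113314587 324.6495148285766 238.76410062279245 ['frame', 'vfov', 'cx', 'cy', 'extrinsics']
[[-0.864 -0.504 -0.01   0.394]
 [ 0.201 -0.362  0.91  -0.211]
 [-0.462  0.784  0.414 -0.697]
 [ 0.     0.     0.     1.   ]]
(array([0.06031098, 0.66854491, 0.4848379 ]), array([ 0.46873597, -0.77914345, -0.41628484]))
top 57.82046429105123 311.2147307725562 238.29150208917838 ['frame', 'vfov', 'cx', 'cy', 'extrinsics']
[[ 0.012 -1.    -0.01   0.006]
 [ 0.987  0.01   0.161 -0.47 ]
 [-0.161 -0.012  0.987 -0.911]
 [ 0.     0.     0.     1.   ]]
(array([3.16787185e-01, 1.27086229e-04, 9.74581632e-01]), array([ 0.15749363, -0.00853201, -0.98769787]))
{'t': 0.1, 'joint_positions': array([ 1.20321236,  0.62925769,  0.03850471,  1.51824686, -0.02699615,
        0.99628359, -0.0200177 ]), 'joint_velocities': array([-0.00053643, -0.00169907, -0.00073379, -0.00220938,  0.00178689,
       -0.00098198,  0.00049436]), 'tau': array([ 3.00922853e-03, -5.50790763e+01,  1.14735346e+00, -1.87119305e+01,
       -5.22081926e-02,  1.91378879e-02,  8.59330817e-05]), 'tool_pos': array([ 0.19300199, -0.62002938,  0.18045134]), 'tool_rot': array([-3.10428182e+00, -4.71897863e-01,  4.80539028e-04]), 'ft_force': array([-0.11318695,  0.39693591, -0.05057625]), 'ft_torque': array([ 0.00931209, -0.00222877, -0.01650736]), 'grasp_force': 0.0, 'finger_gap': 0.09406844624755722}
```

View pics/side0.png

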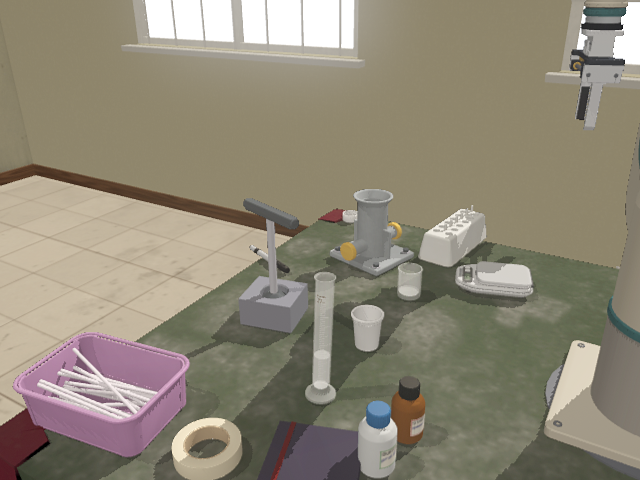

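View pics/top0.png

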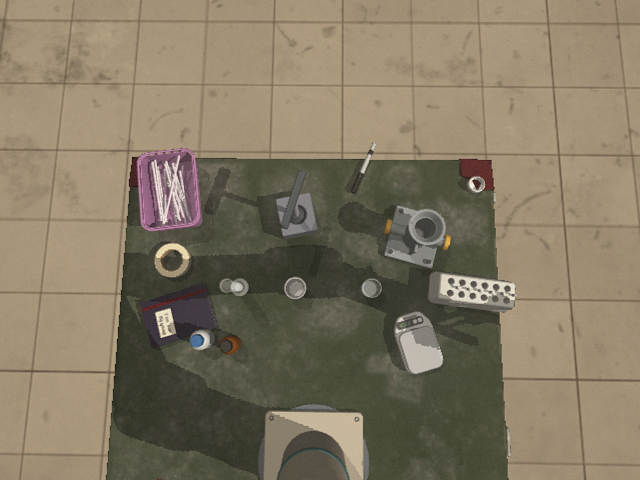

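The side view shows the key's crossbar from about (245,203) to (297,221), with the shaft mouth near (374,197). In the top view the bar runs (301,171)–(285,227) and the mouth is near (428,226). I'll enlarge both for accurate pixels.

```bash
python3 - <<'E'
from h import *
a=cv2.imread('pics/side0.png');b=cv2.imread('pics/top0.png')
c=lambda i,u,v:cv2.resize(i[v:v+75,u:u+100],(400,300),interpolation=cv2.INTER_CUBIC)
cv2.imwrite('pics/crops.png',np.vstack([np.hstack([c(a,220,175),c(a,325,170)]),np.hstack([c(b,250,165),c(b,375,195)])]))
E
```

```text
(no output)
```

View pics/crops.png

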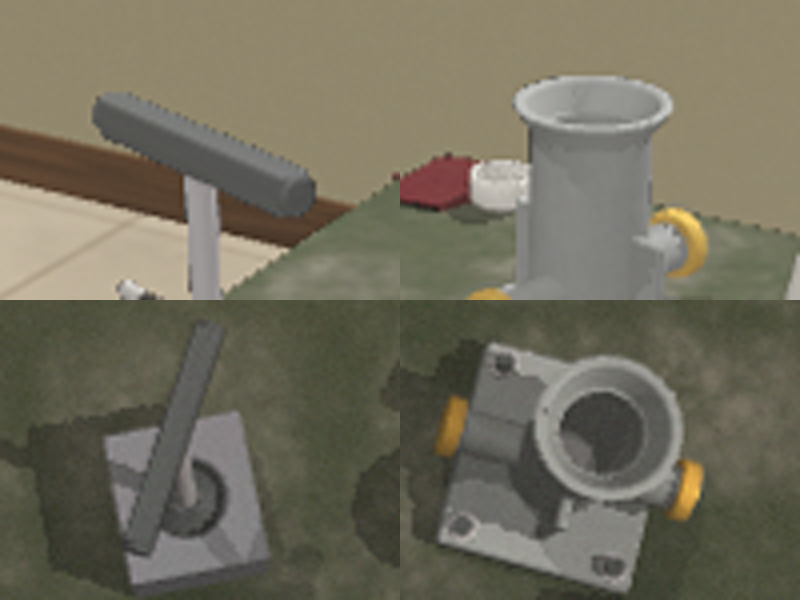

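The enlarged crops put the bar centre at side (270.7,213.3) and top (294,199). The mouth rim centre is at side (373.2,196) and top (427.2,226.8).

```bash
python3 - <<'E'
from h import *
S,T=load('side'),load('top')
def go(n,a,b):
    p=tri((S,*a),(T,*b)); print(n,p.round(4),'reproj',np.round(proj(S,p)-np.array(a),1),np.round(proj(T,p)-np.array(b),1)); return p
k=go('bar',(270.7,213.3),(294,199.1))
m=go('mouth',(373.2,196),(427.2,226.8))
e1=onz(T,250+212/4,165+23/4,k[2]+.008); e2=onz(T,250+140/4,165+250/4,k[2]+.008); print(e1,e2,np.linalg.norm(e1-e2),'ang',np.degrees(np.arctan2(*(e1-e2)[[1,0]])))
go('near end',(220+297/4,175+195/4),(250+138/4,165+248/4))
for h in(.10,.12,.125,.13): print(h,onz(T,427.2,226.8,h),onz(S,373.2,196,h))
go('vial',(410,281),(372,287)); go('pot',(367,327),(295,287)); print('cyl',onz(S,321,395,0), onz(T,240,287,.17))
from scipy.spatial.transform import Rotation as R
st=sensors.read_state(); print(R.from_rotvec(st['tool_rot']).as_matrix().round(3), np.linalg.norm(k[:2]),np.linalg.norm(m[:2]))
E
```

```text
bar [0.5213 0.0426 0.1747] reproj [-0.7 -0.2] [0.3 0.5]
mouth [ 0.4809 -0.2201  0.1236] reproj [-0.2 -0. ] [0.1 0.2]
[0.57559619 0.02666724 0.18268747] [0.46585726 0.05840983 0.18268747] 0.1142375809991075 ang -16.132803784300076
near end [0.4681 0.0598 0.1753] reproj [-0.1 -0. ] [0.  0.1]
0.1 [ 0.48584654 -0.22611215  0.1       ] [ 0.50802788 -0.27842535  0.1       ]
0.12 [ 0.48198048 -0.22093849  0.12      ] [ 0.48476006 -0.22921137  0.12      ]
0.125 [ 0.48101397 -0.21964508  0.125     ] [ 0.47894311 -0.21690788  0.125     ]
0.13 [ 0.48004745 -0.21835166  0.13      ] [ 0.47312615 -0.20460438  0.13      ]
vial [ 0.3644 -0.1224  0.0255] reproj [-1.  -0.1] [0.3 0.7]
pot [0.3619 0.0443 0.0311] reproj [-1.4 -0.2] [0.4 0.9]
cyl [ 3.61886537e-01  1.70320361e-01 -5.55111512e-17] [0.35571122 0.1399951  0.17      ]
[[ 0.955  0.297 -0.001]
 [ 0.297 -0.955  0.002]
 [-0.    -0.002 -1.   ]] 0.5230320781016115 0.5289028566399535
```

```bash
python3 -m creep '0.01 0.03 0.024 0 0 0.16;0.02 0.04 0.024 0 0 0.16;0.02 0.042 0.024 0 0 0.16;0.02 0.042 0.024 0 0 0.16;0.022 0.042 0.024 0 0 0.16' 0.06
python3 -m creep '0.022 0.042 0 0 0 0.16;0.022 0.042 0 0 0 0.16;0.022 0.042 0 0 0 0.16;0.022 0.042 0 0 0 0.16;0.022 0.042 0 0 0 0.16'
python3 -m creep '0.022 0.042 0 0 0 0.16;0.022 0.042 0 0 0 0.16;0.022 0.042 0 0 0 0.16;0.022 0.042 0 0 0 0.16;0.022 0.042 0 0 0 0.16'
python3 -m creep '0.016 0.035 0 0 0 0.16;0 0 0 0 0 0'
```

```text
t: 0.72
tool_pos: [0.2855, -0.423, 0.3018]
tool_rot: [-2.672, -1.651, 0.0]
ft_force: [-0.0, 0.1, 1.1]
finger_gap: 0.0602
grasp_force: 0.0
t: 1.35
tool_pos: [0.3955, -0.2132, 0.3012]
tool_rot: [-1.819, -2.561, 0.0]
ft_force: [0.4, -0.3, 0.2]
finger_gap: 0.0602
grasp_force: 0.0
t: 1.98
tool_pos: [0.5056, -0.0035, 0.3011]
tool_rot: [-0.678, -3.067, 0.001]
ft_force: [-0.7, -0.1, 0.3]
finger_gap: 0.0601
grasp_force: 0.0
t: 2.22
tool_pos: [0.5214, 0.0337, 0.3009]
tool_rot: [-0.429, -3.111, -0.004]
ft_force: [-0.7, 0.6, -0.1]
finger_gap: 0.0598
grasp_force: 0.0
```

```bash
python3 -m creep '0 0.009 -0.03 0 0 0;0 0 -0.03 0 0 0;0 0 -0.03 0 0 0;0 0 -0.03 0 0 0;0 0 -0.025 0 0 0'; python3 -m creep '0 0 0 0 0 0;0 0 0 0 0 0'
python3 - <<'E'
from h import *
a=snap('side','s1.png')['frame'];b=snap('top','t1.png')['frame']
c=lambda i,u,v:cv2.resize(i[v:v+150,u:u+100],(400,600),interpolation=cv2.INTER_CUBIC)
cv2.imwrite('pics/c1.png',np.hstack([c(a,220,150),c(b,245,130)])[...,::-1])
E
```

```text
t: 2.85
tool_pos: [0.5203, 0.0372, 0.1549]
tool_rot: [-0.443, -3.109, 0.003]
ft_force: [-0.1, 0.1, 0.2]
finger_gap: 0.0601
grasp_force: 0.0
t: 3.1
tool_pos: [0.5217, 0.0388, 0.1571]
tool_rot: [0.44, 3.11, -0.0]
ft_force: [-0.2, 0.7, 1.0]
finger_gap: 0.0601
grasp_force: 0.0
```

View pics/c1.png

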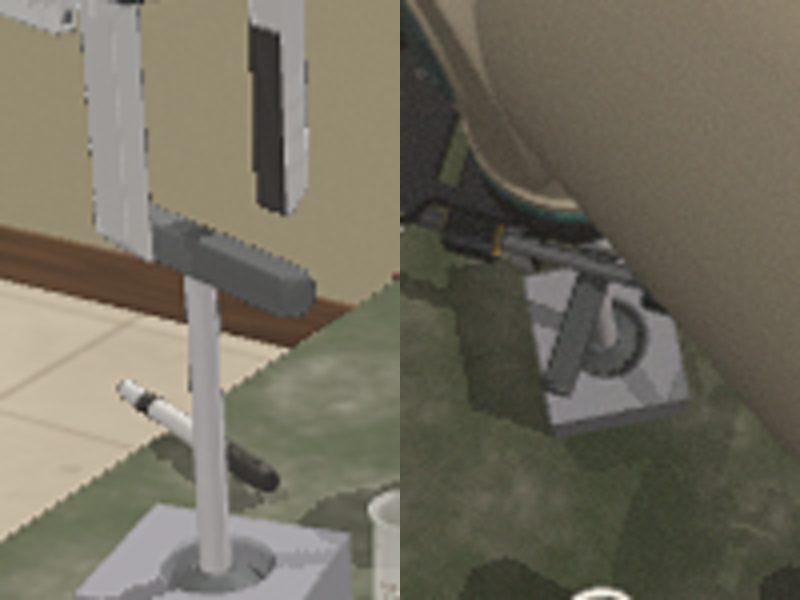

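The side crop shows the fingers straddling the bar, with tips near full-image (252,210) and (291,202). I'll check that against the projected tool pose.

```bash
python3 - <<'E'
from h import *
from scipy.spatial.transform import Rotation as R
S=load('side'); st=sensors.read_state(); M=R.from_rotvec(st['tool_rot']).as_matrix(); p=st['tool_pos']; print(p)
for k in(-.038,-.03,0,.03,.038): print(k,proj(S,p+k*M[:,1]), 'grasp',proj(S,p+k*M[:,1]-.019*M[:,2]))
E
```

```text
[0.52201127 0.03915369 0.15741112]
-0.038 (np.float64(291.09701667218803), np.float64(216.27916251531252)) grasp (np.float64(290.68660063173337), np.float64(204.5760603587425))
-0.03 (np.float64(287.06472757896967), np.float64(217.69745527131215)) grasp (np.float64(286.6146141671413), np.float64(205.93884810184747))
0 (np.float64(271.5170598724627), np.float64(223.1660970207132)) grasp (np.float64(270.9098081750709), np.float64(211.194837359164))
0.03 (np.float64(255.2610614465537), np.float64(228.88388269431096)) grasp (np.float64(254.4825911848469), np.float64(216.6925987496467))
0.038 (np.float64(250.80028476448547), np.float64(230.45288905969036)) grasp (np.float64(249.97359299224988), np.float64(218.20164292844882))
```

Both fingertips show about 14 px higher than the projection, possibly because open fingers retract along an arc. I'll close part way and look again.

```bash
python3 -m creep '0 0.003 0 0 0 0;0 0 0 0 0 0;0 0 0 0 0 0' 0.032
python3 - <<'E'
from h import *
from scipy.spatial.transform import Rotation as R
S=snap('side','s2.png');a=S['frame']
cv2.imwrite('pics/c2.png',cv2.resize(a[150:250,220:320],(600,600),interpolation=cv2.INTER_CUBIC)[...,::-1])
st=sensors.read_state(); M=R.from_rotvec(st['tool_rot']).as_matrix(); p=st['tool_pos']; print(p)
for k in(-.018,.018): print((np.array(proj(S,p+k*M[:,1]))-[220,150])*6)
E
```

```text
t: 3.58
tool_pos: [0.5213, 0.0424, 0.1565]
tool_rot: [0.438, 3.111, -0.0]
ft_force: [0.4, -0.1, -0.9]
finger_gap: 0.0342
grasp_force: 0.0
[0.52126273 0.04235828 0.15638796]
[360.9128189  427.78579805]
[246.08642855 468.50635158]
```

View pics/c2.png

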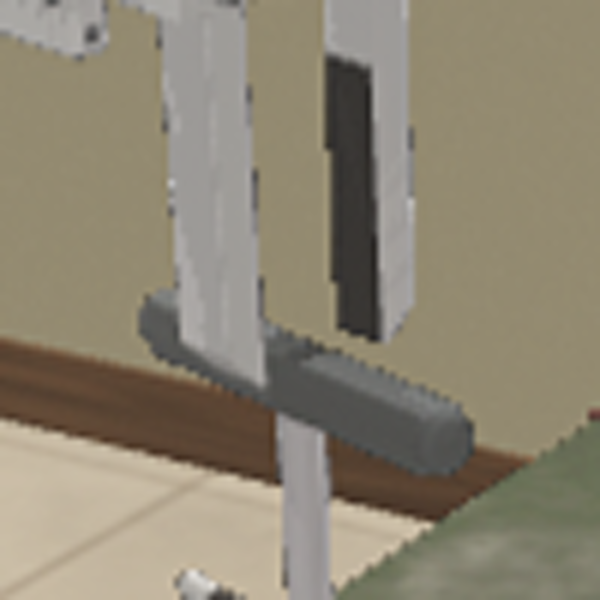

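The tips sit around the top of the bar, at about (222,365) and (385,340) in the crop. The projection puts them roughly 95 crop pixels lower. I'll compare with the start picture.

```bash
python3 - <<'E'
from h import *
from scipy.spatial.transform import Rotation as R
S=load('side'); p=np.array([.19300,-.62003,.18045]); M=R.from_rotvec([-3.10428182e+00,-4.71897863e-01,4.8e-4]).as_matrix()
for k in(-.053,0,.053): print(proj(S,p+k*M[:,1]),proj(S,p+k*M[:,1]-.03*M[:,2]))
a=cv2.imread('pics/side0.png')[50:140,550:640]; b=cv2.imread('pics/s2.png')[60:260,200:400]
cv2.imwrite('pics/c3.png',np.hstack([cv2.resize(a,(400,400),interpolation=cv2.INTER_CUBIC),cv2.resize(b,(400,400))]))
E
```

```text
(np.float64(585.5667512976058), np.float64(141.88627577735213)) (np.float64(588.2644389554421), np.float64(127.12751602990966))
(np.float64(581.0035164888527), np.float64(135.47196179411534)) (np.float64(583.5465720196687), np.float64(121.2312642057429))
(np.float64(576.7848290050181), np.float64(129.54196098272564)) (np.float64(579.1885084995316), np.float64(115.7846841452497))
```

View pics/c3.png

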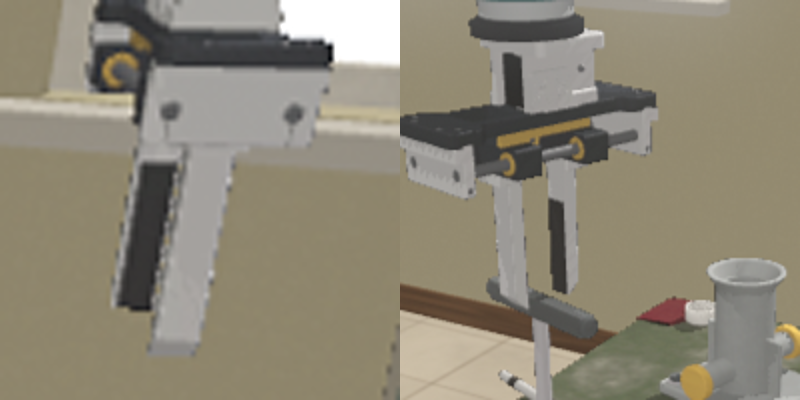

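```bash
python3 - <<'E'
from h import *
from scipy.spatial.transform import Rotation as R
S=load('side'); p=np.array([.52126,.04236,.15639]); M=R.from_rotvec([.438,3.111,0]).as_matrix()
for d in(0,.02,.025,.03):
  print(d,*[np.round((np.array(proj(S,p+k*M[:,1]+a*M[:,0]-d*M[:,2]))-[220,150])*6) for k,a in((.0297,-.008),(.0297,.008),(-.0171,-.008),(-.0171,.008),(-.0297,-.008),(-.0297,.008))])
E
python3 -m creep '0 0 -0.012 0 0 0;0 0 -0.012 0 0 0;0 0 0 0 0 0'
```

```text
0 [187. 473.] [228. 492.] [338. 420.] [379. 438.] [376. 406.] [418. 424.]
0.02 [182. 396.] [223. 414.] [334. 345.] [376. 362.] [373. 332.] [415. 349.]
0.025 [181. 377.] [222. 394.] [333. 326.] [375. 343.] [372. 314.] [414. 330.]
0.03 [179. 357.] [220. 375.] [332. 307.] [374. 324.] [372. 295.] [413. 311.]
t: 4.0
tool_pos: [0.5201, 0.0421, 0.1308]
tool_rot: [-0.437, -3.108, 0.001]
ft_force: [0.1, 0.1, 0.6]
finger_gap: 0.0322
grasp_force: 0.0
```

The far finger's corners match a tool about 25 mm shorter than reported, so the tips sit 25 mm higher than the stated TCP. I have lowered the tool to allow for that and now grip.

```bash
python3 -m creep '0 0 0 0 0 0;0 0 0 0 0 0;0 0 0 0 0 0;0 0 0 0 0 0' 0; python3 -m creep '0 0 0.01 0 0 0;0 0 0.01 0 0 0;0 0 0.02 0 0 0;0 0 0 0 0 0'
python3 - <<'E'
from h import *
S=snap('side','s3.png');a=S['frame'];b=snap('top','t3.png')['frame']
print(sensors.read_state()['ft_torque'])
cv2.imwrite('pics/c4.png',np.hstack([cv2.resize(a[130:330,200:333],(400,600),interpolation=cv2.INTER_CUBIC),cv2.resize(b[100:300,230:363],(400,600),interpolation=cv2.INTER_CUBIC)])[...,::-1])
E
```

```text
t: 4.5
tool_pos: [0.5214, 0.0424, 0.1325]
tool_rot: [0.438, 3.11, 0.0]
ft_force: [0.3, 0.2, -0.1]
finger_gap: 0.0136
grasp_force: 30.0
t: 5.0
tool_pos: [0.5223, 0.0426, 0.1738]
tool_rot: [0.438, 3.108, 0.001]
ft_force: [-0.1, -0.3, -2.8]
finger_gap: 0.0138
grasp_force: 30.0
[ 0.03127717 -0.14763804 -0.07795014]
```

View pics/c4.png

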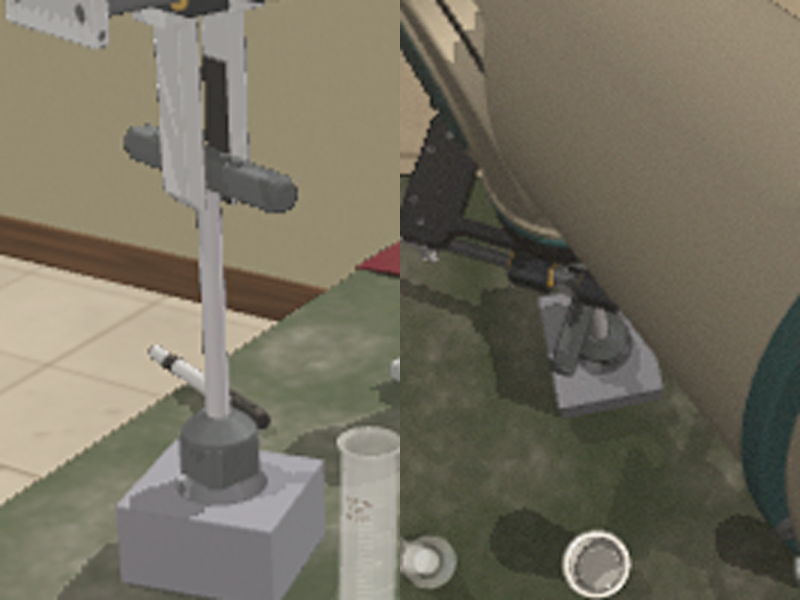

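The key is held squarely and its head is rising out of the stand, with the fingers about the middle of the bar. Next I lift clear and carry it above the mouth.

```bash
python3 -m creep '0 0 0.02 0 0 0;0 0 0.025 0 0 0;0 0 0.025 0 0 0;0 0 0.025 0 0 0;0 0 0.01 0 0 0'; python3 -m creep '-0.005 -0.033 0 0 0 0;-0.005 -0.033 0 0 0 0;-0.005 -0.033 0 0 0 0;-0.005 -0.033 0 0 0 0;-0.005 -0.033 0 0 0 0'; python3 -m creep '-0.005 -0.033 0 0 0 0;-0.005 -0.033 0 0 0 0;-0.006 -0.031 0 0 0 0;0 0 0 0 0 0;0 0 0 0 0 0'
python3 - <<'E'
from h import *
a=snap('side','s4.png')['frame'];b=snap('top','t4.png')['frame']
st=sensors.read_state();print(st['joint_positions'].round(3),st['tool_pos'],st['ft_torque'])
cv2.imwrite('pics/c5.png',np.hstack([cv2.resize(a[110:260,320:420],(400,600),interpolation=cv2.INTER_CUBIC),cv2.resize(b[150:300,370:470],(400,600),interpolation=cv2.INTER_CUBIC)])[...,::-1])
E
```

```text
t: 5.72
tool_pos: [0.5213, 0.0424, 0.2777]
tool_rot: [0.438, 3.11, -0.0]
ft_force: [0.1, -0.0, -4.0]
finger_gap: 0.0132
grasp_force: 30.0
t: 6.35
tool_pos: [0.4952, -0.1238, 0.2761]
tool_rot: [-0.438, -3.109, -0.0]
ft_force: [0.4, 0.1, -3.0]
finger_gap: 0.0135
grasp_force: 30.0
t: 6.98
tool_pos: [0.48, -0.2185, 0.2766]
tool_rot: [-0.437, -3.11, -0.002]
ft_force: [0.2, -0.0, -3.1]
finger_gap: 0.0136
grasp_force: 30.0
[ 0.869  0.423 -0.721  1.709  0.304  1.126  1.352] [ 0.4803872  -0.21806078  0.27703009] [ 0.03672203 -0.17165586  0.02315452]
```

View pics/c5.png

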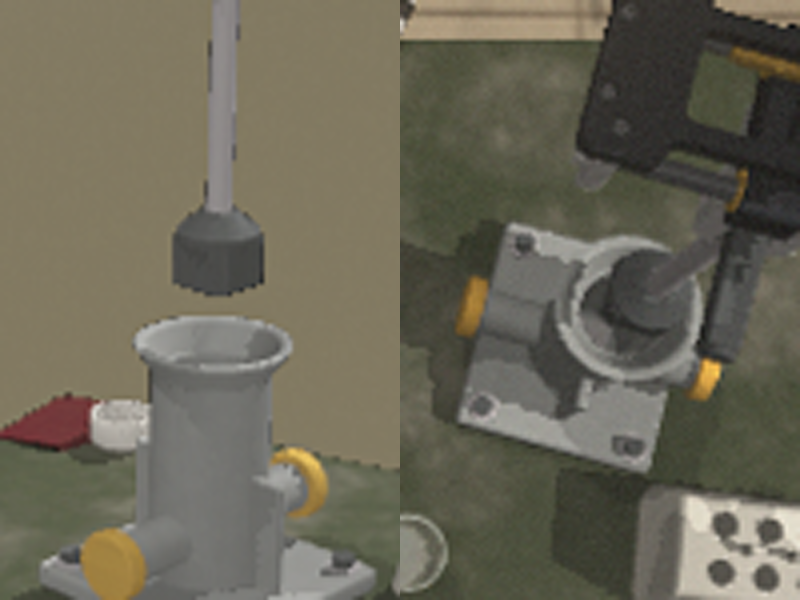

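Above the mouth, the head spans side crop x 172–264, so its centre is near full-image (374.5,180). In the top view it is centred near (432.4,222.5). Next I compute the offset.

```bash
python3 - <<'E'
from h import *
S,T=load('side'),load('top')
print('foot tri',tri((S,374.5,178),(T,432.4,222.5)))
for z in(.157,.162,.17): print(z,onz(T,432.4,222.5,z))
m=tri((S,373.3,196),(T,427.2,226.8)); print(m)
f=lambda x,y,z:print('side u,v',np.round(proj(S,np.array([x,y,z])),1),'top',np.round(proj(T,np.array([x,y,z])),1))
f(.4804,-.218,.1565);f(.4804,-.218,.175); f(.481,-.2197,.1565)
E
```

```text
foot tri [ 0.48162835 -0.22205125  0.15750065]
0.157 [ 0.48330092 -0.22154296  0.157     ]
0.162 [ 0.48228259 -0.22018731  0.162     ]
0.17 [ 0.48065326 -0.21801828  0.17      ]
[ 0.48082278 -0.22017681  0.12366303]
side u,v [373.2 179.2] top [430.5 224. ]
side u,v [373.4 169.3] top [433.1 222.1]
side u,v [373.3 178.9] top [431.4 223.7]
```

```bash
python3 -m creep '0 0 -0.012 0 0 0;0 0 -0.012 0 0 0;0 0 -0.012 0 0 0;0 0 0 0 0 0'; python3 -m creep '0 0 -0.003 0 0 0;0 0 -0.003 0 0 0;0 0 0 0 0 0';  python3 -m creep '0 0 -0.002 0 0 0;0 0 -0.002 0 0 0;0 0 0 0 0 0'
```

```text
t: 7.58
tool_pos: [0.4793, -0.2194, 0.2399]
tool_rot: [-0.437, -3.108, -0.001]
ft_force: [0.4, 0.8, -2.9]
finger_gap: 0.0138
grasp_force: 30.0
t: 7.95
tool_pos: [0.4802, -0.2197, 0.2353]
tool_rot: [-0.438, -3.111, 0.0]
ft_force: [-0.5, 1.1, -4.4]
finger_gap: 0.014
grasp_force: 30.0
t: 8.32
tool_pos: [0.4803, -0.2197, 0.2312]
tool_rot: [0.438, 3.111, -0.0]
ft_force: [0.5, -0.2, -3.5]
finger_gap: 0.0136
grasp_force: 30.0
```

```bash
for i in 1 ; do python3 -m creep '0 0 -0.002 0 0 0;0 0 -0.002 0 0 0;0 0 0 0 0 0'; done; python3 -m creep '0 0 -0.002 0 0 0;0 0 -0.002 0 0 0;0 0 0 0 0 0'
```

```text
t: 8.7
tool_pos: [0.4802, -0.2197, 0.2271]
tool_rot: [-0.438, -3.111, -0.0]
ft_force: [-0.3, 0.7, -3.7]
finger_gap: 0.0139
grasp_force: 30.0
t: 9.07
tool_pos: [0.4802, -0.2196, 0.2231]
tool_rot: [-0.438, -3.111, -0.0]
ft_force: [1.0, -0.4, -3.9]
finger_gap: 0.0135
grasp_force: 30.0
```

```bash
python3 -m creep '0 0 -0.003 0 0 0;0 0 -0.003 0 0 0;0 0 -0.003 0 0 0;0 0 -0.003 0 0 0;0 0 0 0 0 0'; python3 -m creep '0 0 -0.003 0 0 0;0 0 -0.003 0 0 0;0 0 -0.003 0 0 0;0 0 -0.003 0 0 0;0 0 0 0 0 0'; python3 -m creep '0 0 -0.003 0 0 0;0 0 -0.003 0 0 0;0 0 -0.003 0 0 0;0 0 -0.003 0 0 0;0 0 0 0 0 0'
```

```text
t: 9.7
tool_pos: [0.4801, -0.2196, 0.211]
tool_rot: [-0.438, -3.111, -0.0]
ft_force: [0.5, -0.3, -2.7]
finger_gap: 0.0141
grasp_force: 30.0
t: 10.32
tool_pos: [0.4801, -0.2196, 0.199]
tool_rot: [-0.438, -3.111, -0.0]
ft_force: [0.0, 0.0, -3.1]
finger_gap: 0.0133
grasp_force: 30.0
t: 10.95
tool_pos: [0.4801, -0.2196, 0.187]
tool_rot: [-0.438, -3.111, -0.0]
ft_force: [1.1, 0.6, -3.6]
finger_gap: 0.0139
grasp_force: 30.0
```

```bash
python3 -m creep '0 0 -0.003 0 0 0;0 0 -0.003 0 0 0;0 0 -0.003 0 0 0;0 0 -0.003 0 0 0;0 0 0 0 0 0'; python3 -m creep '0 0 -0.002 0 0 0;0 0 -0.002 0 0 0;0 0 -0.002 0 0 0;0 0 0 0 0 0'; python3 -m creep '0 0 -0.002 0 0 0;0 0 -0.002 0 0 0;0 0 0 0 0 0';python3 -m creep '0 0 -0.002 0 0 0;0 0 -0.002 0 0 0;0 0 0 0 0 0'
```

```text
t: 11.58
tool_pos: [0.4801, -0.2196, 0.175]
tool_rot: [-0.438, -3.111, -0.0]
ft_force: [0.9, 0.6, -3.5]
finger_gap: 0.0133
grasp_force: 30.0
t: 12.08
tool_pos: [0.4802, -0.2196, 0.1691]
tool_rot: [-0.438, -3.111, -0.0]
ft_force: [0.6, -0.3, -3.4]
finger_gap: 0.014
grasp_force: 30.0
t: 12.45
tool_pos: [0.4802, -0.2196, 0.1651]
tool_rot: [-0.438, -3.111, -0.0]
ft_force: [0.2, -0.9, -3.7]
finger_gap: 0.0137
grasp_force: 30.0
t: 12.82
tool_pos: [0.4801, -0.2196, 0.1611]
tool_rot: [-0.438, -3.111, -0.0]
ft_force: [0.2, -0.4, -3.1]
finger_gap: 0.014
grasp_force: 30.0
```

```bash
python3 -m creep '0 0 -0.001 0 0 0;0 0 -0.001 0 0 0;0 0 0 0 0 0'; python3 -m creep '0 0 -0.001 0 0 0;0 0 -0.001 0 0 0;0 0 0 0 0 0'; python3 -m creep '0 0 -0.001 0 0 0;0 0 0 0 0 0'; python3 -m creep '0 0 -0.001 0 0 0;0 0 0 0 0 0'
```

```text
t: 13.2
tool_pos: [0.4802, -0.2196, 0.1592]
tool_rot: [-0.438, -3.111, -0.0]
ft_force: [0.5, -0.6, -3.6]
finger_gap: 0.0138
grasp_force: 30.0
t: 13.58
tool_pos: [0.4804, -0.2196, 0.1573]
tool_rot: [0.438, 3.111, 0.0]
ft_force: [1.6, 0.1, -2.5]
finger_gap: 0.0136
grasp_force: 30.0
t: 13.82
tool_pos: [0.4803, -0.2195, 0.1561]
tool_rot: [0.438, 3.111, 0.0]
ft_force: [1.0, 0.2, -4.0]
finger_gap: 0.0138
grasp_force: 30.0
t: 14.08
tool_pos: [0.4803, -0.2196, 0.1552]
tool_rot: [0.438, 3.111, 0.0]
ft_force: [1.8, -0.7, -3.4]
finger_gap: 0.0135
grasp_force: 30.0
```

```bash
python3 -m creep '0 0 -0.001 0 0 0;0 0 0 0 0 0'; python3 -m creep '0 0 -0.001 0 0 0;0 0 0 0 0 0'; python3 -m creep '0 0 -0.001 0 0 0;0 0 0 0 0 0'; python3 -m creep '0 0 -0.001 0 0 0;0 0 0 0 0 0'
```

```text
t: 14.32
tool_pos: [0.4803, -0.2196, 0.1542]
tool_rot: [-0.438, -3.111, -0.0]
ft_force: [1.3, 0.0, -3.7]
finger_gap: 0.0135
grasp_force: 30.0
t: 14.58
tool_pos: [0.4803, -0.2196, 0.1532]
tool_rot: [0.438, 3.111, 0.0]
ft_force: [1.0, 0.3, -3.1]
finger_gap: 0.0135
grasp_force: 30.0
t: 14.82
tool_pos: [0.4802, -0.2196, 0.1522]
tool_rot: [-0.438, -3.111, -0.0]
ft_force: [1.8, -0.4, -2.8]
finger_gap: 0.0138
grasp_force: 30.0
t: 15.08
tool_pos: [0.4802, -0.2196, 0.1512]
tool_rot: [-0.438, -3.111, -0.0]
ft_force: [1.1, 0.4, -3.7]
finger_gap: 0.0141
grasp_force: 30.0
```

```bash
python3 -m creep '0 0 -0.001 0 0 0;0 0 0 0 0 0'; python3 -m creep '0 0 -0.001 0 0 0;0 0 0 0 0 0'; python3 -m creep '0 0 -0.001 0 0 0;0 0 0 0 0 0'; python3 -m creep '0 0 -0.001 0 0 0;0 0 0 0 0 0'; python3 - <<'E'
from h import *
S=snap('side','s6.png'); st=sensors.read_state(); print(st['ft_torque'],st['tool_pos'])
cv2.imwrite('pics/c6.png',cv2.resize(S['frame'][90:240,300:450],(600,600),interpolation=cv2.INTER_CUBIC)[...,::-1])
print([(np.array(proj(S,np.array([.4805,-.2196,z])))-[300,90])*4 for z in (.201,.195,.190,.185,.180)])
E
```

```text
t: 15.32
tool_pos: [0.4803, -0.2196, 0.1502]
tool_rot: [-0.438, -3.111, -0.0]
ft_force: [1.0, 1.1, -2.3]
finger_gap: 0.0137
grasp_force: 30.0
t: 15.58
tool_pos: [0.4802, -0.2196, 0.1492]
tool_rot: [-0.438, -3.111, -0.0]
ft_force: [0.9, -0.2, -3.1]
finger_gap: 0.014
grasp_force: 30.0
t: 15.82
tool_pos: [0.4802, -0.2196, 0.1482]
tool_rot: [-0.438, -3.111, -0.0]
ft_force: [0.9, 0.3, -3.1]
finger_gap: 0.0138
grasp_force: 30.0
t: 16.08
tool_pos: [0.4802, -0.2196, 0.1472]
tool_rot: [-0.438, -3.111, -0.0]
ft_force: [1.3, -0.3, -3.3]
finger_gap: 0.0138
grasp_force: 30.0
[-0.14389995 -0.61886942 -0.00521166] [ 0.48024292 -0.21959805  0.14721741]
[array([296.67473938, 259.5225104 ]), array([296.3192699, 272.6881371]), array([296.02437869, 283.61010864]), array([295.73069171, 294.48747892]), array([295.43820159, 305.32052059])]
```

View pics/c6.png

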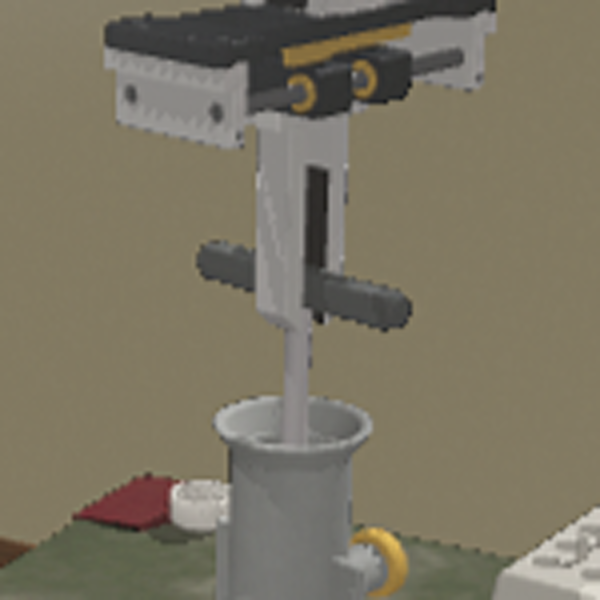

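The side view shows the bar centre near crop (305,285), so z is about 0.19. That puts the foot roughly 10 mm below the stem top, so the key was by chance already in line and is sliding over the square. I'll continue gently.

```bash
python3 -m creep '0 0 -0.001 0 0 0;0 0 -0.001 0 0 0;0 0 0 0 0 0'; python3 -m creep '0 0 -0.001 0 0 0;0 0 -0.001 0 0 0;0 0 0 0 0 0'; python3 -m creep '0 0 -0.001 0 0 0;0 0 -0.001 0 0 0;0 0 0 0 0 0'; python3 -m creep '0 0 -0.001 0 0 0;0 0 0 0 0 0';  python3 -m creep '0 0 -0.001 0 0 0;0 0 0 0 0 0'
```

```text
t: 16.5
tool_pos: [0.4802, -0.2196, 0.1452]
tool_rot: [-0.438, -3.111, -0.0]
ft_force: [1.5, -0.6, -3.1]
finger_gap: 0.0133
grasp_force: 30.0
t: 16.88
tool_pos: [0.4802, -0.2196, 0.1432]
tool_rot: [-0.438, -3.111, -0.0]
ft_force: [0.7, 0.3, -3.4]
finger_gap: 0.0135
grasp_force: 30.0
t: 17.25
tool_pos: [0.4802, -0.2196, 0.1412]
tool_rot: [-0.438, -3.111, -0.0]
ft_force: [1.4, -1.2, -3.2]
finger_gap: 0.0139
grasp_force: 30.0
t: 17.5
tool_pos: [0.4802, -0.2196, 0.1402]
tool_rot: [-0.438, -3.111, -0.0]
ft_force: [0.4, -0.5, -2.9]
finger_gap: 0.0137
grasp_force: 30.0
t: 17.75
tool_pos: [0.4802, -0.2196, 0.1392]
tool_rot: [-0.438, -3.111, -0.0]
ft_force: [0.7, -0.1, -3.1]
finger_gap: 0.0134
grasp_force: 30.0
```

```bash
for x in; do :; done; python3 -m creep '0 0 -0.001 0 0 0;0 0 0 0 0 0'; python3 -m creep '0 0 -0.001 0 0 0;0 0 0 0 0 0';python3 -m creep '0 0 -0.001 0 0 0;0 0 0 0 0 0';python3 -m creep '0 0 -0.001 0 0 0;0 0 0 0 0 0'; python3 -c "
from h import *
print(sensors.read_state()['ft_torque'])"
```

```text
t: 18.0
tool_pos: [0.4805, -0.2197, 0.1385]
tool_rot: [0.438, 3.111, -0.0]
ft_force: [1.1, -0.0, -0.9]
finger_gap: 0.0136
grasp_force: 30.0
t: 18.25
tool_pos: [0.4811, -0.2197, 0.1384]
tool_rot: [0.438, 3.109, -0.001]
ft_force: [-0.8, -0.6, 6.0]
finger_gap: 0.0138
grasp_force: 30.0
t: 18.5
tool_pos: [0.4816, -0.2198, 0.1383]
tool_rot: [0.437, 3.108, -0.002]
ft_force: [-0.3, 0.5, 13.3]
finger_gap: 0.014
grasp_force: 30.0
t: 18.75
tool_pos: [0.4821, -0.2199, 0.1382]
tool_rot: [0.438, 3.107, -0.003]
ft_force: [-1.6, 0.0, 19.8]
finger_gap: 0.0141
grasp_force: 30.0
[ 0.21709292  0.32085487 -0.00475771]
```

Contact came at TCP 0.1385, about 20 mm past the stem-top level, so the key is home. I'll relieve the push and start turning clockwise, watching the torque.

```bash
cat > w.py <<'E'
from h import *
T=[sensors.read_state()['ft_torque'].round(3)]; s=sensors.read_state(); print('torque',T[0],'q7',s['joint_positions'][6].round(2))
E
python3 -m creep '0 0 0.002 0 0 0;0 0 0 0 0 0'|sed -n 2,4p; python3 w.py; python3 -m creep '0 0 0 0 0 -0.04;0 0 0 0 0 -0.04;0 0 0 0 0 0'|sed -n 2,4p; python3 w.py; python3 -m creep '0 0 0 0 0 -0.04;0 0 0 0 0 -0.04;0 0 0 0 0 0'|sed -n 2,4p; python3 w.py;python3 -m creep '0 0 0 0 0 -0.04;0 0 0 0 0 -0.04;0 0 0 0 0 0'|sed -n 2,4p; python3 w.py
```

```text
tool_pos: [0.4812, -0.2197, 0.1383]
tool_rot: [0.438, 3.109, -0.001]
ft_force: [1.4, -0.4, 9.1]
torque [ 0.084 -0.291 -0.033] q7 1.21
tool_pos: [0.4812, -0.2197, 0.1383]
tool_rot: [0.562, 3.089, -0.001]
ft_force: [0.2, 0.1, 8.2]
torque [ 0.069 -0.282  0.002] q7 1.15
tool_pos: [0.4812, -0.2197, 0.1383]
tool_rot: [0.685, 3.064, -0.001]
ft_force: [0.4, 0.2, 8.4]
torque [ 0.026 -0.246 -0.009] q7 1.08
tool_pos: [0.4814, -0.2199, 0.1383]
tool_rot: [0.807, 3.034, -0.001]
ft_force: [1.1, 0.0, 7.2]
torque [-0.07  -0.399  0.048] q7 1.02
```

```bash
python3 -m creep '0 0 0 0 0 -0.04;0 0 0 0 0 -0.04;0 0 0 0 0 0'|sed -n 2,4p; python3 w.py; python3 -m creep '0 0 0 0 0 -0.04;0 0 0 0 0 -0.04;0 0 0 0 0 0'|sed -n 2,4p; python3 w.py;python3 -m creep '0 0 0 0 0 -0.04;0 0 0 0 0 -0.04;0 0 0 0 0 0'|sed -n 2,4p; python3 w.py
```

```text
tool_pos: [0.4814, -0.2199, 0.1383]
tool_rot: [0.927, 2.999, -0.001]
ft_force: [1.0, 0.5, 8.7]
torque [-0.024 -0.322  0.019] q7 0.96
tool_pos: [0.4813, -0.2199, 0.1383]
tool_rot: [1.047, 2.96, -0.001]
ft_force: [0.6, -0.9, 8.4]
torque [-0.041 -0.308  0.041] q7 0.89
tool_pos: [0.4813, -0.2199, 0.1383]
tool_rot: [1.164, 2.915, -0.001]
ft_force: [-0.4, -0.2, 8.3]
torque [-0.045 -0.247  0.043] q7 0.83
```

The z torque is below the expected 0.12 N m, so I'll check whether the key is really down.

```bash
python3 - <<'E'
from h import *
S=snap('side','s7.png'); T=snap('top','t7.png')
A=cv2.resize(S['frame'][90:240,310:410],(400,600),interpolation=cv2.INTER_CUBIC); B=cv2.resize(T['frame'][150:300,370:470],(400,600),interpolation=cv2.INTER_CUBIC)
cv2.imwrite('pics/c7.png',np.hstack([A,B])[...,::-1])
from scipy.spatial.transform import Rotation as R
M=R.from_rotvec(sensors.read_state()['tool_rot']).as_matrix()
for z in(.181,.201): print([((np.array(proj(S,np.array([.4815,-.2198,z])+k*M[:,0]))-[310,90])*4).round() for k in(-.058,0,.058)])
E
```

```text
[array([210., 267.]), array([254., 303.]), array([302., 342.])]
[array([211., 225.]), array([255., 259.]), array([304., 296.])]
```

View pics/c7.png

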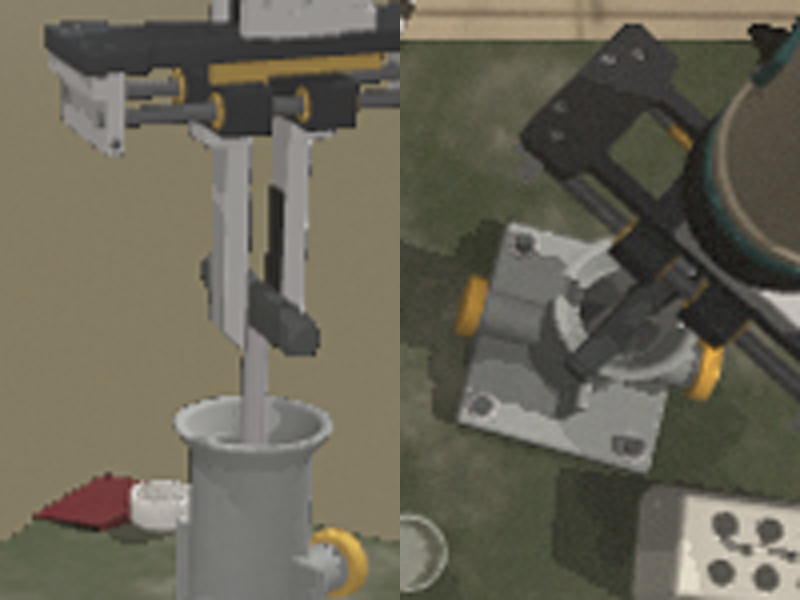

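The bar ends at crop (207,270) and (303,335) match z ≈ 0.181, so the key is home. I'll keep turning and watch for the stop.

```bash
python3 -m creep '0 0 0 0 0 -0.04;0 0 0 0 0 -0.04;0 0 0 0 0 -0.04;0 0 0 0 0 0'|sed -n 2,4p; python3 w.py; python3 -m creep '0 0 0 0 0 -0.04;0 0 0 0 0 -0.04;0 0 0 0 0 0'|sed -n 2,4p; python3 w.py;python3 -m creep '0 0 0 0 0 -0.04;0 0 0 0 0 -0.04;0 0 0 0 0 0'|sed -n 2,4p; python3 w.py;python3 -m creep '0 0 0 0 0 -0.04;0 0 0 0 0 -0.04;0 0 0 0 0 0'|sed -n 2,4p; python3 w.py
```

```text
tool_pos: [0.4813, -0.2199, 0.1383]
tool_rot: [1.337, 2.84, -0.0]
ft_force: [0.5, 1.1, 7.1]
torque [-0.157 -0.268  0.066] q7 0.73
tool_pos: [0.4813, -0.2199, 0.1383]
tool_rot: [1.449, 2.785, -0.0]
ft_force: [0.1, 0.2, 8.6]
torque [-0.198 -0.287  0.08 ] q7 0.67
tool_pos: [0.4813, -0.22, 0.1383]
tool_rot: [1.56, 2.725, -0.0]
ft_force: [0.6, -0.5, 8.1]
torque [-0.163 -0.24   0.001] q7 0.61
tool_pos: [0.4812, -0.22, 0.1383]
tool_rot: [1.667, 2.66, 0.0]
ft_force: [0.1, -0.4, 8.7]
torque [-0.132 -0.279  0.05 ] q7 0.54
```

```bash
python3 -m creep '0 0 0 0 0 -0.04;0 0 0 0 0 -0.04;0 0 0 0 0 0'|sed -n 2,4p; python3 w.py; python3 -m creep '0 0 0 0 0 -0.04;0 0 0 0 0 0'|sed -n 3p; python3 w.py;python3 -m creep '0 0 0 0 0 -0.04;0 0 0 0 0 0'|sed -n 3p; python3 w.py;python3 -m creep '0 0 0 0 0 -0.04;0 0 0 0 0 0'|sed -n 3p; python3 w.py
```

```text
tool_pos: [0.4812, -0.22, 0.1383]
tool_rot: [1.772, 2.591, 0.0]
ft_force: [0.2, -0.4, 8.6]
torque [-0.109 -0.198  0.061] q7 0.48
tool_rot: [1.824, 2.555, 0.0]
torque [-0.115 -0.274  0.027] q7 0.45
tool_rot: [1.875, 2.518, 0.0]
torque [-0.129 -0.145  0.016] q7 0.41
tool_rot: [1.925, 2.48, 0.0]
torque [-0.165 -0.168  0.075] q7 0.38
```

```bash
python3 -m creep '0 0 0 0 0 -0.03;0 0 0 0 0 0'|sed -n 3p; python3 w.py; python3 -m creep '0 0 0 0 0 -0.03;0 0 0 0 0 0'|sed -n 3p; python3 w.py;python3 -m creep '0 0 0 0 0 -0.03;0 0 0 0 0 0'|sed -n 3p; python3 w.py;python3 -m creep '0 0 0 0 0 -0.03;0 0 0 0 0 0'|sed -n 3p; python3 w.py
```

```text
tool_rot: [1.961, 2.451, 0.0]
torque [-0.14  -0.142  0.1  ] q7 0.36
tool_rot: [1.998, 2.422, 0.0]
torque [-0.121 -0.137  0.111] q7 0.33
tool_rot: [2.034, 2.391, 0.001]
torque [-0.214 -0.159  0.076] q7 0.31
tool_rot: [2.07, 2.361, 0.001]
torque [-0.088 -0.174  0.105] q7 0.29
```

```bash
python3 -m creep '0 0 0 0 0 -0.03;0 0 0 0 0 0'|sed -n 3p; python3 w.py; python3 -m creep '0 0 0 0 0 -0.03;0 0 0 0 0 0'|sed -n 3p; python3 w.py
```

```text
tool_rot: [2.105, 2.329, 0.001]
torque [-0.103 -0.2    0.087] q7 0.26
tool_rot: [2.14, 2.297, 0.001]
torque [-0.094 -0.191  0.078] q7 0.24
```

```bash
python3 -m creep '0 0 0 0 0 -0.03;0 0 0 0 0 0'|sed -n 3p; python3 w.py; python3 -m creep '0 0 0 0 0 -0.03;0 0 0 0 0 0'|sed -n 3p; python3 w.py;python3 -m creep '0 0 0 0 0 -0.03;0 0 0 0 0 0'|sed -n 3p; python3 w.py
```

```text
tool_rot: [2.174, 2.265, 0.001]
torque [-0.157 -0.141  0.103] q7 0.22
tool_rot: [2.208, 2.232, 0.001]
torque [-0.121 -0.184  0.098] q7 0.19
tool_rot: [2.241, 2.199, 0.001]
torque [-0.075 -0.122  0.08 ] q7 0.17
```

```bash
python3 -m creep '0 0 0 0 0 -0.03;0 0 0 0 0 0'|sed -n 3p; python3 w.py; python3 -m creep '0 0 0 0 0 -0.03;0 0 0 0 0 0'|sed -n 3p; python3 w.py
```

```text
tool_rot: [2.274, 2.165, 0.001]
torque [-0.15  -0.099  0.048] q7 0.14
tool_rot: [2.306, 2.131, 0.001]
torque [-0.114 -0.105  0.111] q7 0.12
```

```bash
python3 -m creep '0 0 0 0 0 -0.03;0 0 0 0 0 0'|sed -n 3p; python3 w.py; python3 -m creep '0 0 0 0 0 -0.03;0 0 0 0 0 0'|sed -n 3p; python3 w.py;python3 -m creep '0 0 0 0 0 -0.03;0 0 0 0 0 0'|sed -n 3p; python3 w.py
```

```text
tool_rot: [2.338, 2.096, 0.001]
torque [-0.128 -0.11   0.055] q7 0.1
tool_rot: [2.369, 2.061, 0.001]
torque [-0.128 -0.034  0.032] q7 0.07
tool_rot: [2.399, 2.025, 0.001]
torque [-0.132 -0.086  0.154] q7 0.05
```

```bash
python3 -m creep '0 0 0 0 0 -0.03;0 0 0 0 0 0'|sed -n 3p; python3 w.py; python3 -m creep '0 0 0 0 0 -0.03;0 0 0 0 0 0'|sed -n 3p; python3 w.py
```

```text
tool_rot: [2.428, 1.99, 0.001]
torque [-0.121 -0.107  0.412] q7 0.03
tool_rot: [2.457, 1.955, 0.001]
torque [-0.122 -0.039  0.562] q7 0.0
```

The stop is reached, with torque rising sharply to 0.56 N m. I'll back off the strain at once, relieve the push and release.

```bash
python3 -m creep '0 0 0 0 0 0.03;0 0 0.001 0 0 0.015;0 0 0 0 0 0'; python3 w.py; python3 -m creep '0 0 0 0 0 0;0 0 0 0 0 0;0 0 0 0 0 0;0 0 0 0 0 0' 0.05; python3 w.py
```

```text
t: 28.48
tool_pos: [0.4806, -0.2198, 0.1384]
tool_rot: [2.416, 2.007, 0.001]
ft_force: [1.2, -1.2, 3.0]
finger_gap: 0.0139
grasp_force: 30.0
torque [-0.278 -0.414  0.185] q7 0.04
t: 28.98
tool_pos: [0.48, -0.2195, 0.1381]
tool_rot: [-2.416, -2.007, 0.0]
ft_force: [0.8, -0.3, -0.2]
finger_gap: 0.0485
grasp_force: 0.0
torque [ 0.004 -0.048 -0.019] q7 0.04
```

```bash
python3 -m creep '0 0 0.01 0 0 0;0 0 0.02 0 0 0;0 0 0.03 0 0 0;0 0 0.03 0 0 0;0 0 0.03 0 0 0' 0.06; python3 -m creep '0 0 0.02 0 0 0;0 0 0 0 0 0;0 0 0 0 0 0' 
python3 - <<'E'
from h import *
S=snap('side','s8.png'); T=snap('top','t8.png')
A=cv2.resize(S['frame'][90:240,310:410],(400,600),interpolation=cv2.INTER_CUBIC); B=cv2.resize(T['frame'][150:300,370:470],(400,600),interpolation=cv2.INTER_CUBIC)
cv2.imwrite('pics/c8.png',np.hstack([A,B])[...,::-1])
from scipy.spatial.transform import Rotation as R
M=R.from_rotvec(sensors.read_state()['tool_rot']).as_matrix()
for z in(.181,.201): print([((np.array(proj(S,np.array([.4808,-.2198,z])+k*M[:,0]))-[310,90])*4).round() for k in(-.058,0,.058)])
E
```

```text
t: 29.6
tool_pos: [0.4802, -0.2196, 0.26]
tool_rot: [2.416, 2.008, 0.001]
ft_force: [0.4, -0.7, 0.1]
finger_gap: 0.0599
grasp_force: 0.0
t: 29.98
tool_pos: [0.4797, -0.2194, 0.2777]
tool_rot: [-2.415, -2.007, 0.001]
ft_force: [-0.7, -0.0, 0.2]
finger_gap: 0.0602
grasp_force: 0.0
[array([330., 274.]), array([255., 303.]), array([174., 334.])]
[array([331., 232.]), array([256., 259.]), array([175., 289.])]
```

View pics/c8.png

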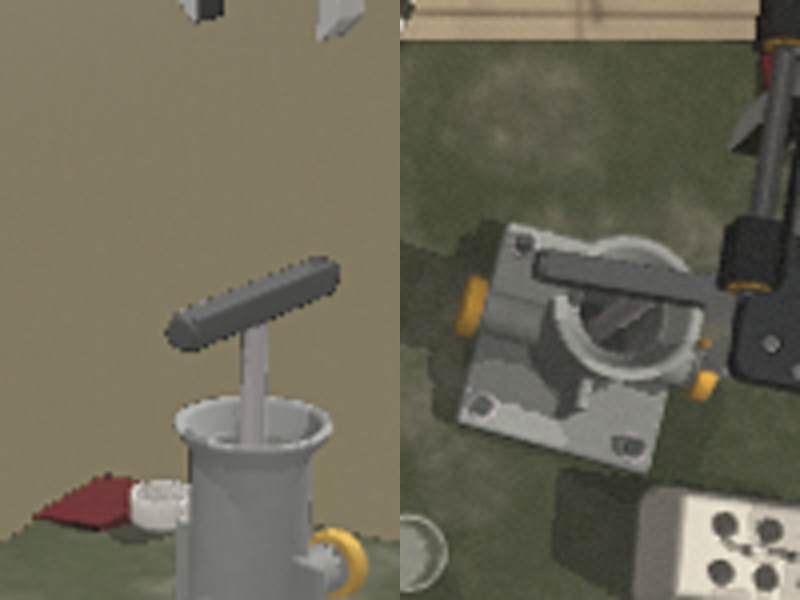

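The key stands upright with its bar at z ≈ 0.181 (home), and the fingers are well clear, so I hand in.

```bash
python3 -c "
from rig import order
print(order.finish_job())"
```

```text
the job is handed in; nothing more can be done
None
```

The job is handed in: I turned the valve clockwise until the torque rose sharply at its stop, and the released key stands upright, fully down on the stem; torque briefly read 0.56 N m there, just over the 0.5 guideline, before I backed off.

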